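# Put the tall canvas on the stall easel and close its keeper

## Robot

A 6-joint arm with a two-finger parallel gripper is mounted at the origin on the work surface. World frame = base frame: x ahead of the robot, y to its left, z up, the work surface at z = 0. Lengths are in mm, angles in rad, forces in N, time in s.
With the tool pointing down it reaches from about 275 to 1000 mm from the base axis. Payload 8.4 kg.
Tool frame: the origin (TCP) lies at the very end of the fingers, on their centre line; the grasp point (between the pads) lies 19 mm behind it; z points along the fingers, y is the direction in which the jaws open and shut (so a half turn about z gives the same grasp; the last joint's range is limited). The gripper opens to 85 mm and grips with 20 to 120 N. Pads are 22 mm wide; open, the fingers measure 114 mm over their backs; the gripper's body (76 mm by 85 mm) begins 54 mm behind the grasp point. The pads swing forward as they close: fully open they stand 13 mm farther back than shut.
Start: joints at [1.305, 0.353, 1.633, -0, 1.155, -0.002], TCP at [162.968, 603.382, 231.281] pointing down, gripper open.
Joint ranges: [-2.63, 2.63], [-0.92, 2.1], [0.06, 2.66], [-1.3, 4.44], [0, 2.69], [-3.02, 3.02]. Speed limits (rad/s): [2.22, 2.22, 2.79, 3.14, 3.14, 3.14].

## Interface

Orientations are given as [roll, pitch, yaw] about the fixed x, y, z axes, in that order (R = Rz(yaw) Ry(pitch) Rx(roll)).
In Python, from rig import r gives the robot as it stands.
- The arm moves only by the tool move_arm, never from a script. Its argument "increments" is a list of rows, each an object of numbers: "tx", "ty", "tz": the shift along the tool's x, y, z in cm; "rx", "ry", "rz": the turn, a rotation vector about the tool's x, y, z in degrees; "gripper": the gripper's target within -1 to 1 (fully open at 1, half-way at 0, shut at -1). A call has 1 to 12 rows; each row shifts and turns the commanded pose from where the row before left it, along the tool's axes as they then stand; what a row does not reach is not made up. A row lasts 1/10 s, in which the tool goes at most 50 mm and 8.59 degrees, less where a joint would pass 70% of its speed; a pose out of reach is approached as far as the arm can. A call is refused whole if a number of a shift passes 5 or a number of a turn 8.59, either way. A call with a gripper value outside its range is refused whole. The fingers move at their own pace and stop on an object; "squeeze" is the grip in N (left out, the last holds). Time passes only in rows, so rows that do not move let the fingers close. It gives the time, the measured TCP pose, the force and the opening at its end, in the units of the state.
- r.sense(): the state, without advancing time (a new reading comes with each control period).
- r.grab_frame(name): name is "side" or "top"; returns (picture, depth): 384x512x3 uint8, red, green, blue; 384x512 float32, mm along the optical axis (not along the pixel's ray), 0 where there is no reading.
- r.camera_model(name): a dict with "fx", "fy", "cx", "cy" (pixels), "R" (3x3) and "t" (3): a world point X has camera coordinates R X + t. Camera axes: x right, y down, z forward; pixel columns grow to the right and rows downward; lengths in mm; the calibration is good to about 2 mm. A picture is of the moment at which its call begins. camera_model takes no time and is no camera call.
- r.sign_off(): hands the job in, once; it reports no verdict.
Trained networks look in the newest picture that a camera, given by its name, has taken for a name from the list of things; names that differ only in an ending like _2 or _b are one class to them, and where a whole thing is asked for, a point or a joint stands for the part that bears it (a point fixed in the world has none). Each returns a list of dicts, best first, with "confidence" (0 to 1); they miss things now and then, are a little off and sometimes report something else, mostly with a low value. They report only what shows in the picture. A call takes as long as a camera call. They do not tell look-alikes from the thing itself.
- r.cut_out(query, camera): "mask" (384x512 bool, what is visible of it) and "bbox" ([left, top, right, bottom] in pixels, round what is visible of it).
- r.place_of(query, camera): "location" ([row, column] in pixels: a listed point, or the origin of a listed thing).
The state is a dict: "clock": time; "qpos": joint angles; "qvel": joint speeds; "joint_efforts": joint torques, N m; "eef_pos": TCP position; "tcp_rot": TCP orientation; "contact_force": force on the tool from outside, world axes, zero at the start; "wrist_torque": the same for the moment, N m; "opening": opening from 0.0 (shut) to 1.0 (fully open).
Only numpy, scipy, OpenCV 4.12 (cv2) and the standard library are available. Lean on these libraries where they do the work, as an engineer would, in place of code of your own. Each camera call takes 0.05 s, during which the arm holds its last target. There are 200 camera calls.

## Task

Take the taller of the two small canvases out of the wooden rack and stand it on the narrow ledge of the table easel, centred, leaning flat against the two uprights with its picture facing out to the customers (away from the robot, as the easel faces). Then swing the steel keeper bar up and back until it rests against the front of the canvas. Leave the lower canvas in its slot, and do not disturb the jar and the mug.

Things in the scene. Friction and masses are not known exactly. Their poses are not given: they have to be found in the camera images.
- canvas: the taller canvas: a stiff white stretched canvas 120 mm wide (its y), 150 mm high (its z), 16 mm thick (its x), with a picture on its +x face and wooden strips on its back; about 0.16 kg. It stands upright in one of the two slots of the rack, picture away from the robot. Origin: centre of its underside edge.
- canvas_face (a point): centre of the canvas's picture face, 8 mm along x and 75 mm up from the canvas's origin
- low_canvas: the lower canvas, 120 mm wide, 95 mm high, 16 mm thick, same make, in the other slot; stays where it is. Origin: centre of its underside.
- rack: fixed plywood rack, 150 mm (x) by 140 mm (y): a floor 10 mm thick with two slots running along y at x = -40 and +40 mm, each between two ribs 21 mm apart whose tops are 40 mm above the table. Which canvas is in which slot varies. Origin: centre of its underside.
- easel: fixed wooden table easel; front = +x (away from the robot), width = y. It leans back 15 deg (0.262 rad) to -x: in x-z, up the slope u=(-0.259, 0.966), out of the front n=(0.966, 0.259). Back plane: through x 0, z 75 mm along u. Two 12 mm square uprights at y -42 and +42 mm reach 128 mm above the ledge, open between above a bar 42 mm up. Origin: on the table below the plane's foot.
- seat (a point): point on the ledge where the centre of the canvas's underside belongs: 8 mm along n from the back plane, in the middle (easel frame x 7.7, y 0, z 77.1 mm). The ledge sticks out 26 mm along n at the foot of the back plane (so it slopes down to the back), is 96 mm wide and has no lip. Axes as the easel's, not tilted.
- keeper_bar (a joint): angle of the keeper, a U of 8 mm steel rod hinged in front of the ledge: 0 = level, sticking out to the front (+x of the easel); grows as it swings up and back; pi/2 = straight up; it touches the front of a seated canvas at 1.91 rad. Stiff enough to stay where it is left.
- bar_mid (a point): middle of the keeper's cross rod (8 mm thick, 168 mm long, parallel to the easel's y), 125 mm from the hinge
- keeper_hinge (a point): middle of the keeper's hinge axis (parallel to the easel's y), at x 30.5, z 77 mm in the easel frame. The side rods of the U are at y = -84 and +84 mm.
- jar: closed glass jar, 68 mm across, 85 mm high, beyond the work; leave alone
- mug: white mug, 80 mm across, 90 mm high, beyond the work; leave alone
Not all that is in view belongs to the job. Leave any purple or yellow look-alike of the canvas alone.

How it is judged (in metres and radians):
On the way:
1. the tall canvas sits on the ledge, leaning against the uprights, picture out, while the keeper is still open (x of canvas_face in the frame of easel between -0.010972 and 0.00302802 m and z of canvas_face in the frame of easel between 0.145585 and 0.157585 m and y of canvas_face in the frame of easel between -0.018 and 0.018 m and angle between canvas's own z axis and vertical between 0.182 and 0.342 rad and angle between the y axis of canvas and the y axis of easel, either way round below 0.1 rad and linear speed of canvas below 0.02 m/s and value of joint keeper_bar below 1.5 rad), for 0.2 s.
At the end, for the whole second after the job is handed in: Tall canvas at rest on the ledge, picture out: face centre within 7 mm in depth, 6 mm in height, 18 mm sideways of its true place, lean within 0.08 rad and width within 0.1 rad of the easel's; keeper above 1.85 rad; lower canvas, jar and mug within 30 mm of their starts (x of canvas_face in the frame of easel between -0.010972 and 0.00302802 m and z of canvas_face in the frame of easel between 0.145585 and 0.157585 m and y of canvas_face in the frame of easel between -0.018 and 0.018 m and angle between canvas's own z axis and vertical between 0.182 and 0.342 rad and angle between the y axis of canvas and the y axis of easel, either way round below 0.1 rad and linear speed of canvas below 0.02 m/s and linear speed of canvas below 0.01 m/s and value of joint keeper_bar above 1.85 rad and distance of each of low_canvas, jar, mug from where it was at the start of the episode below 0.03 m); the robot touches nothing.
It fails at once if the lower canvas is taken from its slot or pushed out (distance of low_canvas from where it was at the start of the episode above 0.03 m).
It fails at once if the jar or the mug is moved by more than 30 mm (distance of any of jar, mug from where it was at the start of the episode above 0.03 m).
It also fails if it takes over 56 s, if anything falls off the work surface, if the arm or the gripper's body presses on something with over 40 N, if the wrist force passes 120 N, or if a joint passes its speed limit or range.

## Working session

There is one attempt and no reset: what is moved stays moved. The work goes in short steps, Python scripts to look and compute and a tool call to move; the robot and the scene stay as the last step left them, time stands still between calls to the robot, and variables do not carry over. Pictures are saved under pics/ and viewed, about 8 in all and at most 12, crops included, and the job is handed in when it is done.

Besides the shell and the picture viewer there is one more tool, called after ">>>" by a JSON object that holds its "op" and its "data". move_arm: Moves the arm, as the interface text tells. Its arguments: {"type":"object","properties":{"increments":{"type":"array","items":{"type":"object","properties":{"tx":{"type":"number"},"ty":{"type":"number"},"tz":{"type":"number"},"rx":{"type":"number"},"ry":{"type":"number"},"rz":{"type":"number"},"gripper":{"type":"number"}}}},"squeeze":{"type":"number"}},"required":["increments"]}

```bash
ls; mkdir -p pics; cat > h.py <<'E'
import numpy as np, cv2
from rig import r
def cloud(cam):
    p,d=r.grab_frame(cam); m=r.camera_model(cam)
    v,u=np.mgrid[0:384,0:512]
    c=np.stack([(u-m['cx'])/m['fx']*d,(v-m['cy'])/m['fy']*d,d],-1)
    X=(c-np.array(m['t']))@np.array(m['R'])
    X[d==0]=np.nan
    return p,d,X
E
python3 - <<'E'
from h import *
s=r.sense(); print({k:np.round(v,3) for k,v in s.items()})
for c in('side','top'):
    p,d,X=cloud(c); cv2.imwrite(f'pics/{c}0.png',cv2.cvtColor(p,cv2.COLOR_RGB2BGR)); np.savez(f'{c}0.npz',p=p,X=X)
    m=r.camera_model(c); print(c,np.round(-np.array(m['R']).T@m['t']),m['fx'],np.round(np.array(m['R'])[2],2))
    for q in('canvas','low_canvas','rack','easel','seat','bar_mid','keeper_hinge','canvas_face','jar','mug'):
        L=r.place_of(q,c)
        for l in L[:3]:
            a,b=[int(round(t)) for t in l['location']]
            print(c,q,round(l['confidence'],2),(a,b),np.round(X[min(a,383),min(b,511)]))
E
```

```text
pics
{'clock': np.float64(0.0), 'qpos': array([ 1.305,  0.354,  1.634,  0.   ,  1.155, -0.002]), 'qvel': array([ 0.   ,  0.001, -0.   ,  0.002, -0.001, -0.001]), 'joint_efforts': array([ 3.0000e-03, -6.0525e+01, -3.4208e+01,  0.0000e+00,  9.0000e-03,
       -0.0000e+00]), 'eef_pos': array([162.849, 602.906, 230.549]), 'tcp_rot': array([-3.14 , -0.   ,  2.878]), 'contact_force': array([-0.782,  0.264,  0.131]), 'wrist_torque': array([-0.039,  0.025, -0.031]), 'opening': np.float64(0.999)}
side [ 266. -685.  758.] 491.13192318227453 [ 0.3   0.68 -0.67]
side canvas 0.96 (200, 131) [331. 146.   6.]
side canvas 0.8 (163, 199) [500. 175.  41.]
side canvas 0.77 (222, 232) [498. -45.  57.]
side low_canvas 0.8 (157, 233) [583. 173.  36.]
side rack 0.81 (162, 217) [551. 199.  11.]
side easel 0.66 (302, 312) [ 581. -240.    2.]
side seat 0.68 (271, 320) [ 592. -233.   78.]
side bar_mid 0.64 (223, 370) [ 656. -255.  196.]
side canvas_face 0.57 (136, 200) [501. 156. 129.]
side canvas_face 0.56 (194, 225) [506.  15.  78.]
side jar 0.71 (217, 362) [ 761. -113.   37.]
side mug 0.71 (179, 319) [732. 
[... 153 characters left out ...]
55.]
top canvas 0.62 (279, 192) [329. 149.  12.]
top low_canvas 0.57 (174, 170) [nan nan nan]
top low_canvas 0.53 (178, 346) [ 576. -241.    3.]
top rack 0.76 (187, 168) [557. 215.  11.]
top easel 0.91 (175, 344) [ 562. -209.  109.]
top seat 0.62 (163, 350) [ 597. -233.   80.]
top bar_mid 0.57 (175, 345) [ 561. -211.  114.]
top bar_mid 0.56 (122, 371) [ 656. -250.  195.]
top bar_mid 0.15 (185, 166) [562. 220.  10.]
top keeper_hinge 0.59 (158, 352) [ 609. -238.   82.]
top canvas_face 0.98 (201, 245) [509.  17.  79.]
top canvas_face 0.84 (277, 180) [344. 149. 152.]
top canvas_face 0.66 (194, 160) [516. 194. 160.]
top jar 0.96 (103, 286) [756. -86.  65.]
top mug 0.61 (116, 229) [713.  54.  92.]
```

View pics/side0.png

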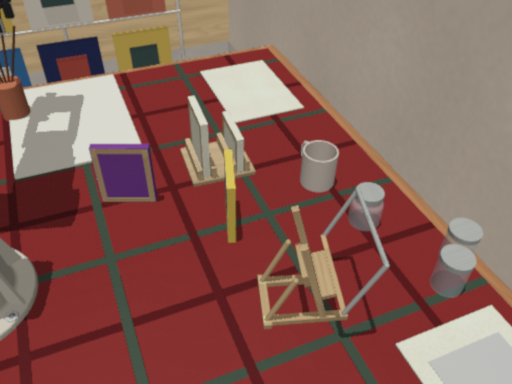

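View pics/top0.png

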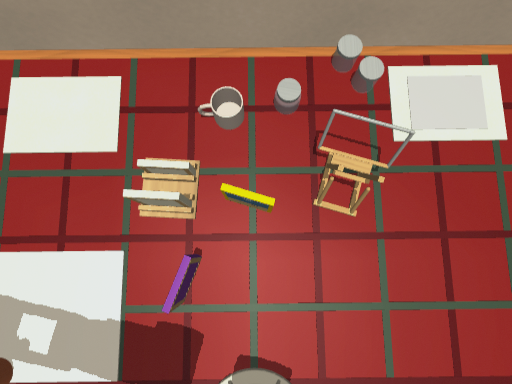

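The tall white canvas is at side px (200,140), in the near slot at about x 500, y 190. The low canvas is at side px (233,140). The purple panel at side (125,172) and the yellow one at side (231,195) are look-alikes, so I leave them alone. The easel is at side (302,280), with its keeper already half raised and its bar at side (370,225). The white canvas in the near slot matches the description: it is white, it stands in the rack, and it is the taller one. Next I'll take precise measurements and view a confirming crop.

```bash
python3 - <<'E'
from h import *
P={};
for c in('side','top'):
    f=np.load(c+'0.npz'); P[c]=f['X'].reshape(-1,3); 
def sel(c,x,y,z):
    X=P[c]; return X[(X[:,0]>x[0])&(X[:,0]<x[1])&(X[:,1]>y[0])&(X[:,1]<y[1])&(X[:,2]>z[0])&(X[:,2]<z[1])]
def rect(n,A):
    (cx,cy),(w,h),a=cv2.minAreaRect(A[:,:2].astype(np.float32)); v=np.linalg.svd(A[:,:2]-A[:,:2].mean(0),full_matrices=False)[2][0]
    v=v*np.sign(v[1]); print(n,len(A),'c',round(cx,1),round(cy,1),'wh',round(w),round(h),'ydir-yaw deg',round(np.degrees(np.arctan2(-v[0],v[1])),1),'z',np.round(np.percentile(A[:,2],[2,50,98]),1), 'xy med',np.round(np.median(A[:,:2],0),1))
for c in P:
    rect(c+' tall hi',sel(c,(460,560),(120,270),(120,180)))
    rect(c+' tall top',sel(c,(460,560),(120,270),(155,175)))
    rect(c+' low',sel(c,(555,620),(120,270),(70,118)))
    rect(c+' lowtop',sel(c,(555,620),(120,270),(100,118)))
    rect(c+' rack floor',sel(c,(440,640),(100,300),(5,17)))
    rect(c+' rack',sel(c,(440,640),(100,300),(5,45)))
    rect(c+' bar',sel(c,(610,720),(-360,-140),(185,210)))
    rect(c+' ledge',sel(c,(570,660),(-310,-170),(73,90)))
    for z in (100,120,140,160,180,195):
        A=sel(c,(490,620),(-300,-150),(z-5,z+5)); 
        if len(A)>3: rect(c+f' upr{z}',A)
    rect(c+' yellow',sel(c,(470,550),(-60,60),(20,300)))
    for z in (90,110,130,150,160):
        A=sel(c,(460,560),(120,270),(z-6,z+6)); print(z,np.round(np.percentile(A[:,0],[2,50,98]),1))if len(A) else 0
im=cv2.imread('pics/side0.png')[80:260,150:410]; cv2.imwrite('pics/crop1.png',cv2.resize(im,None,fx=3,fy=3,interpolation=2))
E
```

```text
side tall hi 480 c 513.1 209.1 wh 121 17 ydir-yaw deg -2.3 z [121.9 156.6 162.9] xy med [508.7 191.3]
side tall top 255 c 513.2 210.9 wh 117 17 ydir-yaw deg -3.7 z [155.6 160.7 163.3] xy med [512.  204.7]
side low 451 c 592.7 205.2 wh 124 17 ydir-yaw deg -2.7 z [ 71.7 102.6 107.9] xy med [588.2 189.8]
side lowtop 244 c 592.8 205.2 wh 124 17 ydir-yaw deg -3.6 z [101.  105.6 108.3] xy med [591.4 198.8]
side rack floor 869 c 535.5 202.0 wh 195 188 ydir-yaw deg 36.1 z [ 5.5 10.9 15.9] xy med [545.9 182.9]
side rack 1751 c 535.5 202.0 wh 195 188 ydir-yaw deg 39.8 z [ 5.9 17.5 43.5] xy med [532.2 178.7]
side bar 470 c 656.0 -255.4 wh 176 12 ydir-yaw deg -16.9 z [186.8 195.6 198.3] xy med [ 652.1 -268.3]
side ledge 1023 c 597.0 -236.1 wh 145 38 ydir-yaw deg -16.4 z [74.3 80.2 85.3] xy med [ 597.5 -241.7]
side upr100 106 c 551.2 -225.6 wh 93 53 ydir-yaw deg -1.4 z [ 95.7 100.1 104.9] xy med [ 544.4 -260.9]
side upr120 112 c 553.3 -224.3 wh 96 39 ydir-yaw deg -17.2 z [115.3 118.6 124. ] xy med [ 550.9 -257. ]
side upr140 57 c 560.1 -228.6 wh 90 14 ydir-yaw deg -16.9 z [135.1 139.5 144.3] xy m
[... 1477 characters left out ...]
.7 wh 94 36 ydir-yaw deg -16.4 z [115.4 118.2 123.2] xy med [ 551.5 -233.3]
top upr140 11 c 562.7 -219.4 wh 85 13 ydir-yaw deg -16.2 z [135.1 138.3 144.6] xy med [ 553.9 -259. ]
top upr160 9 c 557.3 -219.8 wh 88 11 ydir-yaw deg -18.4 z [156.5 158.3 163.7] xy med [ 549.4 -258.7]
top upr180 16 c 553.0 -219.2 wh 91 12 ydir-yaw deg -17.7 z [175.9 179.6 184. ] xy med [ 543.9 -255.6]
top upr195 75 c 548.6 -220.6 wh 95 12 ydir-yaw deg -17.2 z [191.6 197.6 199.6] xy med [ 544.  -253.8]
top yellow 728 c 515.0 7.3 wh 115 18 ydir-yaw deg -18.0 z [ 27.3 149.3 153.5] xy med [510.6   7.1]
90 [504.7 508.7 517.5]
110 [504.3 508.6 516.5]
130 [504.4 508.6 517.5]
150 [504.4 508.5 518.7]
160 [505.2 515.6 525. ]
```

View pics/crop1.png

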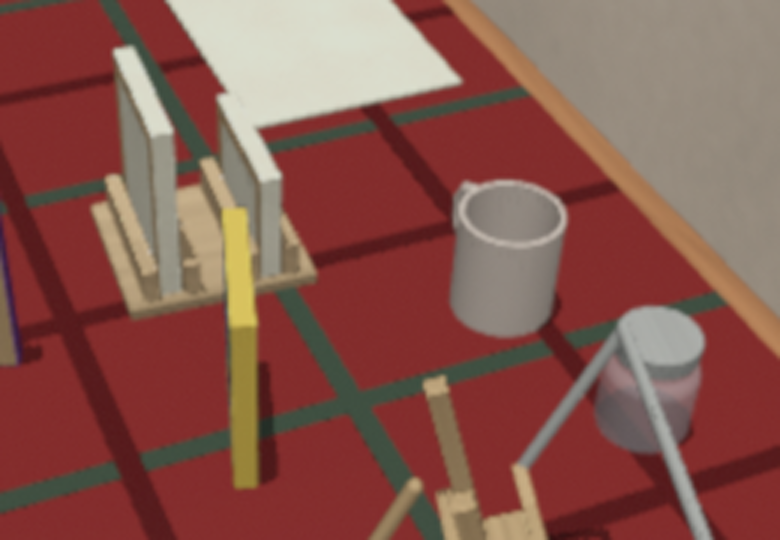

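The crop confirms it: the tall white canvas stands in the near slot, with the shorter white one behind it and the yellow one outside the rack. Now I plan the first move.

```bash
cat >> h.py <<'E'
import json
from scipy.spatial.transform import Rotation as Ro, Slerp
EY=np.radians(-17.0); EO=np.array([583.8,-232.,0])
def E(x,y,z): c,s=np.cos(EY),np.sin(EY); return EO+[c*x-s*y,s*x+c*y,z]
def tool(yaw,tilt):  # jaws (tool y) along yaw; tilt = lean of the hand back to -x of that frame
    a=Ro.from_euler('z',yaw,degrees=True)*Ro.from_euler('y',-tilt,degrees=True)
    return (a*Ro.from_matrix(np.array([[0,1,0],[1,0,0],[0,0,-1.]])))
def plan(p,R,n=None,step=48.):
    s=r.sense(); p0=s['eef_pos']; R0=Ro.from_euler('xyz',s['tcp_rot'])
    ang=np.degrees((R0.inv()*R).magnitude()); d=np.linalg.norm(p-p0)
    n=n or int(max(np.ceil(d/step),np.ceil(ang/8.4),1))
    Rs=Slerp([0,1],Ro.concatenate([R0,R]))(np.linspace(0,1,n+1)); dp=(p-p0)/n
    print('dist',d.round(1),'ang',ang.round(1),'n',n)
    rows=[]
    for i in range(n):
        t=Rs[i].inv().apply(dp)/10; w=np.degrees((Rs[i].inv()*Rs[i+1]).as_rotvec())
        rows.append({k:round(float(v),2) for k,v in zip(('tx','ty','tz','rx','ry','rz'),[*t,*w]) if abs(v)>.004})
    print(json.dumps(rows))
E
python3 - <<'E'
from h import *
plan(np.array([514.5,211,225]),tool(-4,0))
E
```

```text
dist 526.9 ang 78.9 n 11
[{"tx": -4.02, "ty": -2.61, "tz": 0.06, "rz": 7.17}, {"tx": -4.31, "ty": -2.09, "tz": 0.06, "rz": 7.17}, {"tx": -4.54, "ty": -1.53, "tz": 0.06, "rz": 7.17}, {"tx": -4.69, "ty": -0.96, "tz": 0.06, "rz": 7.17}, {"tx": -4.78, "ty": -0.36, "tz": 0.06, "rz": 7.17}, {"tx": -4.78, "ty": 0.24, "tz": 0.06, "rz": 7.17}, {"tx": -4.72, "ty": 0.83, "tz": 0.06, "rz": 7.17}, {"tx": -4.58, "ty": 1.41, "tz": 0.06, "rz": 7.17}, {"tx": -4.36, "ty": 1.97, "tz": 0.06, "rz": 7.17}, {"tx": -4.08, "ty": 2.5, "tz": 0.06, "rz": 7.17}, {"tx": -3.74, "ty": 2.99, "tz": 0.06, "rz": 7.17}]
```

>>> {"op": "move_arm", "data": {"increments": [{"tx":-4.0,"ty":-2.6,"rz":7.2},{"tx":-4.3,"ty":-2.1,"rz":7.2},{"tx":-4.5,"ty":-1.5,"rz":7.2},{"tx":-4.7,"ty":-1.0,"rz":7.2},{"tx":-4.8,"ty":-0.4,"rz":7.2},{"tx":-4.8,"ty":0.2,"rz":7.2},{"tx":-4.7,"ty":0.8,"rz":7.2},{"tx":-4.6,"ty":1.4,"rz":7.2},{"tx":-4.4,"ty":2.0,"rz":7.2},{"tx":-4.1,"ty":2.5,"rz":7.2},{"tx":-3.7,"ty":3.0,"rz":7.0},{"gripper":1}]}}

```text
invalid input
```

```bash
python3 - <<'E'
from h import *
plan(np.array([514.5,211,121]),tool(-4,0),n=3)
E
```

```text
dist 538.2 ang 78.9 n 3
[{"tx": -14.72, "ty": -9.57, "tz": 3.68, "rz": 26.3}, {"tx": -17.44, "ty": -2.06, "tz": 3.68, "rz": 26.3}, {"tx": -16.55, "ty": 5.88, "tz": 3.68, "rz": 26.3}]
```

>>> {"op": "move_arm", "data": {"increments": [{"tx":-4.0,"ty":-2.6,"tz":0,"rx":0,"ry":0,"rz":7.2,"gripper":1},{"tx":-4.3,"ty":-2.1,"tz":0,"rx":0,"ry":0,"rz":7.2,"gripper":1},{"tx":-4.5,"ty":-1.5,"tz":0,"rx":0,"ry":0,"rz":7.2,"gripper":1},{"tx":-4.7,"ty":-1.0,"tz":0,"rx":0,"ry":0,"rz":7.2,"gripper":1},{"tx":-4.8,"ty":-0.4,"tz":0,"rx":0,"ry":0,"rz":7.2,"gripper":1},{"tx":-4.8,"ty":0.2,"tz":0,"rx":0,"ry":0,"rz":7.2,"gripper":1},{"tx":-4.7,"ty":0.8,"tz":0,"rx":0,"ry":0,"rz":7.2,"gripper":1},{"tx":-4.6,"ty":1.4,"tz":0,"rx":0,"ry":0,"rz":7.2,"gripper":1},{"tx":-4.4,"ty":2.0,"tz":0,"rx":0,"ry":0,"rz":7.2,"gripper":1},{"tx":-4.1,"ty":2.5,"tz":0,"rx":0,"ry":0,"rz":7.2,"gripper":1},{"tx":-3.7,"ty":3.0,"tz":0,"rx":0,"ry":0,"rz":7.0,"gripper":1}]}}

```text
clock: 2.2
eef_pos: [513.8, 207.4, 231.5]
tcp_rot: [3.141, -0.0, 1.494]
contact_force: [0.3, 0.4, 0.0]
opening: 1.002
```

```bash
python3 - <<'E'
from h import *
plan(np.array([514.5,211,121]),tool(-4,0),n=3); print(r.sense()['clock'])
E
```

```text
dist 110.6 ang 0.4 n 3
[{"tx": 0.12, "ty": 0.01, "tz": 3.69, "rx": 0.01, "ry": -0.01, "rz": -0.14}, {"tx": 0.12, "ty": 0.01, "tz": 3.68, "rx": 0.01, "ry": -0.01, "rz": -0.14}, {"tx": 0.12, "ty": 0.01, "tz": 3.68, "rx": 0.01, "ry": -0.01, "rz": -0.14}]
2.2
```

>>> {"op": "move_arm", "data": {"increments": [{"tx":0.1,"ty":0,"tz":3.7,"rx":0,"ry":0,"rz":0,"gripper":1},{"tx":0.1,"ty":0,"tz":3.7,"rx":0,"ry":0,"rz":0,"gripper":1},{"tx":0.1,"ty":0,"tz":2.4,"rx":0,"ry":0,"rz":0,"gripper":1},{"tx":0,"ty":0,"tz":1.2,"rx":0,"ry":0,"rz":0,"gripper":1},{"tx":0,"ty":0,"tz":0,"rx":0,"ry":0,"rz":0,"gripper":1}], "squeeze": 50}}

```text
clock: 2.7
eef_pos: [512.0, 211.8, 120.0]
tcp_rot: [-3.139, 0.001, 1.499]
contact_force: [-0.5, -0.4, 1.1]
opening: 1.001
```

>>> {"op": "move_arm", "data": {"increments": [{"tx":0,"ty":0,"tz":0,"rx":0,"ry":0,"rz":0,"gripper":-1},{"tx":0,"ty":0,"tz":0,"rx":0,"ry":0,"rz":0,"gripper":-1},{"tx":0,"ty":0,"tz":0,"rx":0,"ry":0,"rz":0,"gripper":-1},{"tx":0,"ty":0,"tz":0,"rx":0,"ry":0,"rz":0,"gripper":-1},{"tx":0,"ty":0,"tz":0,"rx":0,"ry":0,"rz":0,"gripper":-1},{"tx":0,"ty":0,"tz":0,"rx":0,"ry":0,"rz":0,"gripper":-1},{"tx":0,"ty":0,"tz":0,"rx":0,"ry":0,"rz":0,"gripper":-1},{"tx":0,"ty":0,"tz":0,"rx":0,"ry":0,"rz":0,"gripper":-1}], "squeeze": 50}}

```text
clock: 3.5
eef_pos: [513.6, 212.4, 122.0]
tcp_rot: [3.14, -0.001, 1.499]
contact_force: [2.2, -0.1, 6.5]
opening: 0.184
```

>>> {"op": "move_arm", "data": {"increments": [{"tx":0,"ty":0,"tz":-1.0,"rx":0,"ry":0,"rz":0,"gripper":-1},{"tx":0,"ty":0,"tz":-2.5,"rx":0,"ry":0,"rz":0,"gripper":-1},{"tx":0,"ty":0,"tz":-4,"rx":0,"ry":0,"rz":0,"gripper":-1},{"tx":0,"ty":0,"tz":-4,"rx":0,"ry":0,"rz":0,"gripper":-1},{"tx":0,"ty":0,"tz":-4,"rx":0,"ry":0,"rz":0,"gripper":-1},{"tx":0,"ty":0,"tz":-3,"rx":0,"ry":0,"rz":0,"gripper":-1},{"tx":0,"ty":0,"tz":-2,"rx":0,"ry":0,"rz":0,"gripper":-1},{"tx":0,"ty":0,"tz":-1,"rx":0,"ry":0,"rz":0,"gripper":-1},{"tx":0,"ty":0,"tz":0,"rx":0,"ry":0,"rz":0,"gripper":-1}]}}

```text
clock: 4.4
eef_pos: [513.0, 212.2, 337.3]
tcp_rot: [3.14, -0.001, 1.499]
contact_force: [-0.3, -0.2, -2.1]
opening: 0.18
```

```bash
python3 - <<'E'
from h import *
s=r.sense(); R0=Ro.from_euler('xyz',s['tcp_rot'])
for c in('side','top'):
    p,d,X=cloud(c); cv2.imwrite(f'pics/{c}1.png',cv2.cvtColor(p,cv2.COLOR_RGB2BGR))
    A=X.reshape(-1,3); A=A[np.all(np.isfinite(A),1)]
    B=R0.inv().apply(A-s['eef_pos'])   # tool frame
    k=(abs(B[:,0])<70)&(abs(B[:,1])<25)&(B[:,2]>8)&(B[:,2]<140); B=B[k]
    print(c,len(B),np.round(np.percentile(B,[1,50,99],axis=0),1))
    for z in range(10,130,20):
        q=B[abs(B[:,2]-z)<8]; print(z,len(q),np.round(np.percentile(q,[3,50,97],axis=0)[:,:2].T,1)) if len(q)>5 else 0
th=np.radians(15);u=np.array([-np.sin(th),0,np.cos(th)])
def tgt(h,nn=0): # TCP for canvas underside h above ledge, TCP 110 up canvas
    q=np.array([7.7,0,77.1])+u*(h+110.5)+nn*np.array([u[2],0,-u[0]]); return E(*q)
print('targets',tgt(110).round(1),tgt(0).round(1))
plan(tgt(110),tool(-17,15))
E
```

```text
side 863 [[-61.  -10.7   9. ]
 [-48.   -9.4  57.8]
 [ 57.3   6.1 109.1]]
10 76 [[-60.8 -55.7  13.9]
 [-10.3  -9.4   5.2]]
30 142 [[-60.  -47.6  53.4]
 [-10.6  -9.5   4.4]]
50 134 [[-60.1 -43.   53.2]
 [-10.5  -9.5   4.8]]
70 130 [[-59.9 -46.9  51.3]
 [-10.4  -9.3   5.8]]
90 128 [[-59.9 -41.4  50.2]
 [-10.3  -9.2   4.4]]
110 61 [[-60.9 -54.8  54.6]
 [-10.4  -9.2   6.2]]
top 478 [[-59.4  -8.6   9.2]
 [-34.3  -7.9  61.6]
 [ 39.3   7.2 110.4]]
10 50 [[-59.2 -47.1  -6.5]
 [ -8.9  -8.2   6.5]]
30 67 [[-59.4 -43.3  -3. ]
 [ -8.5  -8.    5.6]]
50 69 [[-59.1 -34.   14. ]
 [ -8.4  -7.9   5.6]]
70 75 [[-59.2 -32.4  18. ]
 [ -8.4  -7.8   6.1]]
90 81 [[-59.2 -22.8  38.1]
 [ -8.3  -7.7   5.1]]
110 34 [[-59.  -11.4  36.2]
 [ -8.4  -8.    5.7]]
targets [ 536.6 -217.6  290.1] [ 563.8 -225.9  183.8]
dist 432.5 ang 19.8 n 10
[{"tx": -4.27, "ty": 0.55, "tz": 0.45, "rx": -1.5, "ry": -0.16, "rz": 1.28}, {"tx": -4.25, "ty": 0.64, "tz": 0.48, "rx": -1.5, "ry": -0.16, "rz": 1.28}, {"tx": -4.23, "ty": 0.72, "tz": 0.51, "rx": -1.5, "ry": -0.16, "rz": 1.28}, {"tx": -4.22, "ty": 0.8, "tz": 0.54, "rx": -1.5, "ry": -0.16, "rz": 1.28}, {"tx": -4.2, "ty": 0.88, "tz": 0.58, "rx": -1.5, "ry": -0.16, "rz": 1.28}, {"tx": -4.17, "ty": 0.96, "tz": 0.61, "rx": -1.5, "ry": -0.16, "rz": 1.28}, {"tx": -4.15, "ty": 1.03, "tz": 0.65, "rx": -1.5, "ry": -0.16, "rz": 1.28}, {"tx": -4.12, "ty": 1.11, "tz": 0.69, "rx": -1.5, "ry": -0.16, "rz": 1.28}, {"tx": -4.1, "ty": 1.18, "tz": 0.73, "rx": -1.5, "ry": -0.16, "rz": 1.28}, {"tx": -4.07, "ty": 1.25, "tz": 0.77, "rx": -1.5, "ry": -0.16, "rz": 1.28}]
```

View pics/side1.png

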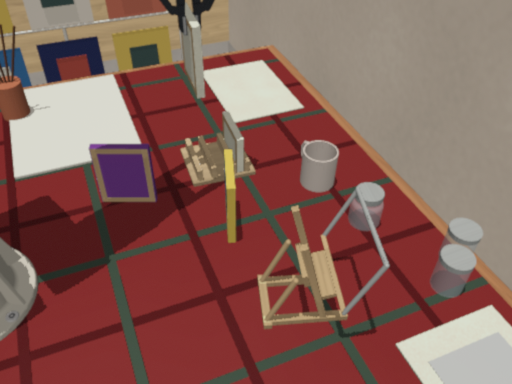

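Canvas is held square: its underside is 110 mm beyond the TCP, and the other items are undisturbed. Next I carry it over, standing off the uprights on the way.

```bash
cat >> h.py <<'E'
th=np.radians(15);u_=np.array([-np.sin(th),0,np.cos(th)]);n_=np.array([u_[2],0,-u_[0]])
def tgt(h,nn=0): return E(*(np.array([7.7,0,77.1])+u_*(h+110.5)+nn*n_))
E
python3 - <<'E'
from h import *
print(tgt(150,20)); plan(tgt(150,20),tool(-17,15),n=10)
E
```

```text
[ 545.16161113 -220.18705904  333.90005865]
dist 433.3 ang 19.8 n 10
[{"tx": -4.29, "ty": 0.64, "tz": 0.01, "rx": -1.5, "ry": -0.16, "rz": 1.28}, {"tx": -4.27, "ty": 0.73, "tz": 0.04, "rx": -1.5, "ry": -0.16, "rz": 1.28}, {"tx": -4.25, "ty": 0.83, "tz": 0.08, "rx": -1.5, "ry": -0.16, "rz": 1.28}, {"tx": -4.23, "ty": 0.92, "tz": 0.11, "rx": -1.5, "ry": -0.16, "rz": 1.28}, {"tx": -4.21, "ty": 1.01, "tz": 0.15, "rx": -1.5, "ry": -0.16, "rz": 1.28}, {"tx": -4.19, "ty": 1.1, "tz": 0.19, "rx": -1.5, "ry": -0.16, "rz": 1.28}, {"tx": -4.16, "ty": 1.19, "tz": 0.23, "rx": -1.5, "ry": -0.16, "rz": 1.28}, {"tx": -4.13, "ty": 1.27, "tz": 0.28, "rx": -1.5, "ry": -0.16, "rz": 1.28}, {"tx": -4.1, "ty": 1.36, "tz": 0.32, "rx": -1.5, "ry": -0.16, "rz": 1.28}, {"tx": -4.07, "ty": 1.44, "tz": 0.37, "rx": -1.5, "ry": -0.16, "rz": 1.28}]
```

>>> {"op": "move_arm", "data": {"increments": [{"tx":-4.3,"ty":0.6,"tz":0,"rx":-1.5,"ry":-0.2,"rz":1.3,"gripper":-1},{"tx":-4.3,"ty":0.7,"tz":0,"rx":-1.5,"ry":-0.2,"rz":1.3,"gripper":-1},{"tx":-4.25,"ty":0.8,"tz":0.1,"rx":-1.5,"ry":-0.2,"rz":1.3,"gripper":-1},{"tx":-4.2,"ty":0.9,"tz":0.1,"rx":-1.5,"ry":-0.2,"rz":1.3,"gripper":-1},{"tx":-4.2,"ty":1.0,"tz":0.15,"rx":-1.5,"ry":-0.1,"rz":1.3,"gripper":-1},{"tx":-4.2,"ty":1.1,"tz":0.2,"rx":-1.5,"ry":-0.1,"rz":1.3,"gripper":-1},{"tx":-4.2,"ty":1.2,"tz":0.2,"rx":-1.5,"ry":-0.1,"rz":1.3,"gripper":-1},{"tx":-4.1,"ty":1.3,"tz":0.3,"rx":-1.5,"ry":-0.2,"rz":1.3,"gripper":-1},{"tx":-4.1,"ty":1.4,"tz":0.3,"rx":-1.5,"ry":-0.2,"rz":1.2,"gripper":-1},{"tx":-4.1,"ty":1.4,"tz":0.4,"rx":-1.5,"ry":-0.2,"rz":1.2,"gripper":-1},{"tx":0,"ty":0,"tz":0,"rx":0,"ry":0,"rz":0,"gripper":-1}]}}

```text
clock: 5.6
eef_pos: [543.0, -224.4, 333.3]
tcp_rot: [2.881, 0.002, 1.27]
contact_force: [0.2, 0.8, -0.7]
opening: 0.182
```

```bash
cat > ck.py <<'E'
from h import *
# canvas in easel frame: fit plane of points in canvas region
def rep(tag):
    s=r.sense()
    for c in('side','top'):
        p,d,X=cloud(c); cv2.imwrite(f'pics/{c}{tag}.png',cv2.cvtColor(p,cv2.COLOR_RGB2BGR))
        A=X.reshape(-1,3); A=A[np.all(np.isfinite(A),1)]
        B=Ro.from_euler('z',-EY).apply(A-EO)-[7.7,0,77.1]
        D=np.stack([B@n_,B[:,1],B@u_],1) # n,y,u rel seat
        np.save(f'{c}{tag}.npy',D)
E
python3 - <<'E'
from ck import *
rep('2')
s=r.sense();R0=Ro.from_euler('xyz',s['tcp_rot'])
t=Ro.from_euler('z',-EY).apply(s['eef_pos']-EO)-[7.7,0,77.1]
print('tcp n,y,u',t@n_,t[1],t@u_)
for c in('side','top'):
    D=np.load(f'{c}2.npy'); 
    k=(D[:,0]>0)&(D[:,0]<45)&(abs(D[:,1])<75)&(D[:,2]>140)&(D[:,2]<255); Q=D[k]; print(c,np.round(np.percentile(Q,[1,50,99],axis=0),1))
    k=(D[:,0]>-30)&(D[:,0]<10)&(abs(D[:,1])<60)&(D[:,2]>60)&(D[:,2]<135); Q=D[k]
    for a,b in((-60,-20),(20,60)):
        q=Q[(Q[:,1]>a)&(Q[:,1]<b)]; print(' upright',len(q),np.round(np.percentile(q,[3,50,97],axis=0),1).tolist()) if len(q)>5 else 0
plan(tgt(60,12),tool(-17,15),n=6)
E
```

```text
tcp n,y,u 18.206671101904135 -1.2497917617299212 260.5181273025772
side [[  9.  -65.5 151.7]
 [ 16.8 -63.7 205.2]
 [ 25.2  41.8 254.3]]
 upright 262 [[-19.9, -49.3, 63.5], [-14.2, -47.6, 103.4], [-8.5, -38.1, 129.7]]
 upright 241 [[-20.0, 34.2, 61.7], [-14.4, 36.4, 102.1], [-8.7, 45.9, 129.4]]
top [[ 10.  -11.8 151.3]
 [ 10.6  44.2 203.8]
 [ 25.7  58.6 254. ]]
 upright 55 [[-18.5, -38.1, 62.9], [-12.9, -36.0, 96.7], [-6.9, -35.2, 128.4]]
 upright 63 [[-18.2, 37.3, 68.2], [-12.7, 46.3, 126.8], [-7.0, 48.4, 129.8]]
dist 90.2 ang 0.2 n 6
[{"tx": 0.02, "ty": -0.1, "tz": 1.5, "rx": -0.02, "rz": -0.02}, {"tx": 0.02, "ty": -0.1, "tz": 1.5, "rx": -0.02, "rz": -0.02}, {"tx": 0.02, "ty": -0.1, "tz": 1.5, "rx": -0.02, "rz": -0.02}, {"tx": 0.02, "ty": -0.1, "tz": 1.5, "rx": -0.02, "rz": -0.02}, {"tx": 0.02, "ty": -0.1, "tz": 1.5, "rx": -0.02, "rz": -0.02}, {"tx": 0.02, "ty": -0.1, "tz": 1.5, "rx": -0.02, "rz": -0.02}]
```

View pics/side2.png

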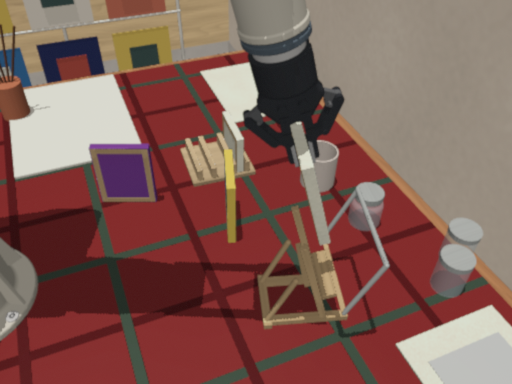

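Now the canvas is above the ledge and clear of the keeper. Its back is about 18 mm in front of the uprights and it sits about 3 mm too far to -y. I lower it along the slope.

>>> {"op": "move_arm", "data": {"increments": [{"tx":0.1,"ty":-0.1,"tz":1.0,"rx":0,"ry":0,"rz":0,"gripper":-1},{"tx":0.1,"ty":-0.1,"tz":2.0,"rx":0,"ry":0,"rz":0,"gripper":-1},{"tx":0.1,"ty":-0.1,"tz":2.0,"rx":0,"ry":0,"rz":0,"gripper":-1},{"tx":0,"ty":-0.1,"tz":2.0,"rx":0,"ry":0,"rz":0,"gripper":-1},{"tx":0,"ty":-0.1,"tz":2.0,"rx":0,"ry":0,"rz":0,"gripper":-1},{"tx":0,"ty":-0.1,"tz":2.0,"rx":0,"ry":0,"rz":0,"gripper":-1},{"tx":0,"ty":-0.1,"tz":1.4,"rx":0,"ry":0,"rz":0,"gripper":-1},{"tx":0,"ty":-0.1,"tz":1.0,"rx":0,"ry":0,"rz":0,"gripper":-1},{"tx":0,"ty":0,"tz":0.4,"rx":0,"ry":0,"rz":0,"gripper":-1},{"tx":0,"ty":0,"tz":0,"rx":0,"ry":0,"rz":0,"gripper":-1}]}}

```text
clock: 6.7
eef_pos: [572.1, -225.5, 199.8]
tcp_rot: [2.879, 0.0, 1.275]
contact_force: [0.3, -0.1, -0.6]
opening: 0.177
```

```bash
cat >> ck.py <<'E'
def meas(tag):
    rep(tag); s=r.sense()
    t=Ro.from_euler('z',-EY).apply(s['eef_pos']-EO)-[7.7,0,77.1]
    print('tcp n,y,h',round(t@n_,1),round(t[1],1),round(t@u_-110.5,1),'clock',s['clock'])
    ims=[]
    for c in('side','top'):
        D=np.load(f'{c}{tag}.npy')
        for nm,zl in(('lo',(15,60)),('hi',(130,170))):
            Q=D[(abs(D[:,0])<25)&(abs(D[:,1])<75)&(D[:,2]>zl[0])&(D[:,2]<zl[1])]; print(c,nm,len(Q),np.round(np.percentile(Q,[3,50,97],axis=0),1).tolist())
        im=cv2.imread(f'pics/{c}{tag}.png'); o=(120,200) if c=='side' else (60,270)
        ims.append(cv2.resize(im[o[0]:o[0]+220,o[1]:o[1]+200],None,fx=2,fy=2,interpolation=2))
    cv2.imwrite(f'pics/both{tag}.png',np.hstack(ims))
E
python3 -c "
from ck import *
meas('3')"
```

```text
tcp n,y,h 12.4 2.6 14.3 clock 6.8
side lo 416 [[-24.6, -57.2, 17.0], [-10.4, -48.1, 42.0], [17.1, 37.6, 58.4]]
side hi 849 [[-9.8, -56.6, 133.0], [8.8, -10.8, 162.0], [22.1, 25.1, 165.3]]
top lo 125 [[-24.5, -6.4, 18.1], [-19.0, 28.5, 41.7], [17.4, 63.9, 56.3]]
top hi 236 [[-2.0, 15.0, 132.5], [10.7, 44.1, 163.0], [19.5, 64.1, 165.3]]
```

View pics/both3.png

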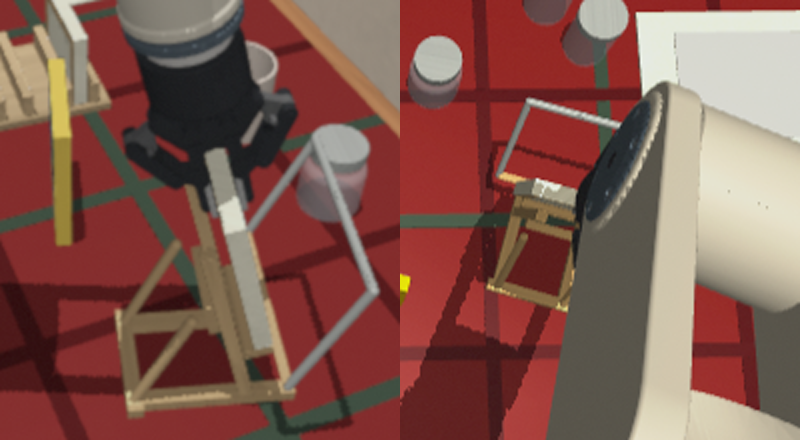

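The canvas is 14 mm above the ledge and 12 mm in front of the uprights, between the keeper and the easel. I move it in and set it down gently.

>>> {"op": "move_arm", "data": {"increments": [{"tx":-0.1,"ty":-0.5,"tz":0.5,"rx":0,"ry":0,"rz":0,"gripper":-1},{"tx":0,"ty":-0.4,"tz":0.5,"rx":0,"ry":0,"rz":0,"gripper":-1},{"tx":0,"ty":-0.2,"tz":0.2,"rx":0,"ry":0,"rz":0,"gripper":-1},{"tx":0,"ty":0,"tz":0,"rx":0,"ry":0,"rz":0,"gripper":-1}]}}

```text
clock: 7.2
eef_pos: [565.1, -224.9, 186.0]
tcp_rot: [2.877, 0.001, 1.274]
contact_force: [3.9, -2.0, -1.6]
opening: 0.182
```

>>> {"op": "move_arm", "data": {"increments": [{"tx":0,"ty":-0.1,"tz":0.1,"rx":0,"ry":0,"rz":0,"gripper":-1},{"tx":0,"ty":0,"tz":0.1,"rx":0,"ry":0,"rz":0,"gripper":-1},{"tx":0,"ty":0,"tz":0,"rx":0,"ry":0,"rz":0,"gripper":-1}]}}

```text
clock: 7.5
eef_pos: [565.3, -225.1, 185.2]
tcp_rot: [2.876, 0.001, 1.274]
contact_force: [-1.6, -2.3, 11.1]
opening: 0.187
```

Contact with the ledge is 11 N and the back lightly touches the uprights. Release to half open, check, then retreat.

>>> {"op": "move_arm", "data": {"increments": [{"tx":0,"ty":0,"tz":0,"rx":0,"ry":0,"rz":0,"gripper":-0.4},{"tx":0,"ty":0,"tz":0,"rx":0,"ry":0,"rz":0,"gripper":-0.2},{"tx":0,"ty":0,"tz":0,"rx":0,"ry":0,"rz":0,"gripper":0},{"tx":0,"ty":0,"tz":0,"rx":0,"ry":0,"rz":0,"gripper":0},{"tx":0,"ty":0,"tz":0,"rx":0,"ry":0,"rz":0,"gripper":0},{"tx":0,"ty":0,"tz":0,"rx":0,"ry":0,"rz":0,"gripper":0}]}}

```text
clock: 8.1
eef_pos: [564.1, -224.4, 183.4]
tcp_rot: [2.879, 0.0, 1.274]
contact_force: [-0.0, 0.6, 0.5]
opening: 0.499
```

```bash
python3 -c "
from ck import *
meas('4')"
```

```text
tcp n,y,h -0.2 1.5 -0.3 clock 8.2
side lo 407 [[-24.5, -58.8, 16.6], [-11.5, -48.3, 41.9], [7.4, 37.2, 58.0]]
side hi 663 [[-23.6, -58.3, 132.1], [-0.0, -17.6, 150.3], [23.2, 23.3, 162.8]]
top lo 100 [[-24.5, -0.2, 17.4], [-19.5, 33.0, 42.3], [6.3, 62.7, 56.9]]
top hi 199 [[-7.7, 22.3, 132.2], [0.7, 42.7, 150.1], [8.8, 62.2, 152.5]]
```

View pics/both4.png

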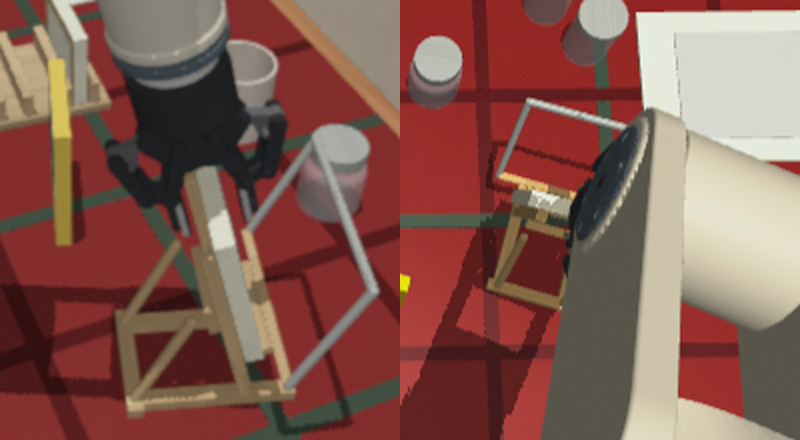

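Canvas is seated: top at u = 150 mm, depth error about 0, sideways about 2 mm. I retreat along the slope.

>>> {"op": "move_arm", "data": {"increments": [{"tx":0,"ty":0,"tz":-1,"rx":0,"ry":0,"rz":0,"gripper":0},{"tx":0,"ty":0,"tz":-2.5,"rx":0,"ry":0,"rz":0,"gripper":0},{"tx":0,"ty":0,"tz":-4,"rx":0,"ry":0,"rz":0,"gripper":0},{"tx":0,"ty":0,"tz":-4,"rx":0,"ry":0,"rz":0,"gripper":-1},{"tx":0,"ty":0,"tz":-2.5,"rx":0,"ry":0,"rz":0,"gripper":-1},{"tx":0,"ty":0,"tz":-1,"rx":0,"ry":0,"rz":0,"gripper":-1}]}}

```text
clock: 8.8
eef_pos: [527.4, -213.3, 332.2]
tcp_rot: [2.874, 0.001, 1.274]
contact_force: [-0.2, 0.1, -0.3]
opening: 0.006
```

```bash
python3 -c "
from ck import *
plan(E(118,0,300),tool(-17,0),n=6)"
```

```text
dist 180.3 ang 15.4 n 6
[{"tx": -0.02, "ty": 2.71, "tz": 1.3, "rx": 2.56, "ry": 0.01}, {"tx": -0.02, "ty": 2.76, "tz": 1.18, "rx": 2.56, "ry": 0.01}, {"tx": -0.02, "ty": 2.81, "tz": 1.05, "rx": 2.56, "ry": 0.01}, {"tx": -0.02, "ty": 2.86, "tz": 0.93, "rx": 2.56, "ry": 0.01}, {"tx": -0.02, "ty": 2.9, "tz": 0.8, "rx": 2.56, "ry": 0.01}, {"tx": -0.02, "ty": 2.93, "tz": 0.67, "rx": 2.56, "ry": 0.01}]
```

Over the bar to the front, then straight down.

>>> {"op": "move_arm", "data": {"increments": [{"tx":0,"ty":2.7,"tz":1.3,"rx":2.6,"ry":0,"rz":0,"gripper":-1},{"tx":0,"ty":2.8,"tz":1.2,"rx":2.6,"ry":0,"rz":0,"gripper":-1},{"tx":0,"ty":2.8,"tz":1.0,"rx":2.6,"ry":0,"rz":0,"gripper":-1},{"tx":0,"ty":2.9,"tz":0.9,"rx":2.6,"ry":0,"rz":0,"gripper":-1},{"tx":0,"ty":2.9,"tz":0.8,"rx":2.5,"ry":0,"rz":0,"gripper":-1},{"tx":0,"ty":2.9,"tz":0.7,"rx":2.5,"ry":0,"rz":0,"gripper":-1},{"tx":0,"ty":0,"tz":0,"rx":0,"ry":0,"rz":0,"gripper":-1},{"tx":0,"ty":0,"tz":0,"rx":0,"ry":0,"rz":0,"gripper":-1}]}}

```text
clock: 9.6
eef_pos: [696.4, -264.7, 292.9]
tcp_rot: [-3.133, 0.0, 1.274]
contact_force: [-0.5, 0.7, -0.1]
opening: -0.001
```

```bash
python3 -c "
from ck import *
meas('5')
for c in('side','top'):
    D=np.load(c+'5.npy'); B=D[:,:1]*n_+D[:,2:]*u_+[7.7,0,77.1]; B[:,1]=D[:,1]
    k=(B[:,0]>50)&(B[:,0]<100)&(abs(B[:,1])<80)&(B[:,2]>170)&(B[:,2]<215); print('bar',c,k.sum(),np.median(B[k],0).round(1))
plan(E(118,0,180),tool(-17,0),n=4)"
```

```text
tcp n,y,h 161.6 1.6 71.9 clock 9.7
side lo 408 [[-24.5, -58.5, 17.1], [-11.4, -48.4, 42.0], [7.4, 37.3, 58.5]]
side hi 716 [[-8.7, -58.3, 133.8], [-0.7, -12.1, 150.3], [7.4, 56.4, 152.4]]
top lo 181 [[-24.6, -37.9, 18.2], [-19.6, 2.4, 42.1], [5.0, 62.5, 55.7]]
top hi 547 [[-6.9, -53.3, 144.1], [1.0, 3.7, 150.4], [8.8, 60.8, 152.9]]
bar side 395 [ 75.9  -6.7 196. ]
bar top 311 [ 77.9  -1.2 196.5]
dist 115.1 ang 0.4 n 4
[{"tx": -0.04, "ty": 0.05, "tz": 2.88, "rx": -0.09, "ry": 0.01}, {"tx": -0.04, "ty": 0.05, "tz": 2.88, "rx": -0.09, "ry": 0.01}, {"tx": -0.04, "ty": 0.05, "tz": 2.88, "rx": -0.09, "ry": 0.01}, {"tx": -0.04, "ty": 0.04, "tz": 2.88, "rx": -0.09, "ry": 0.01}]
```

>>> {"op": "move_arm", "data": {"increments": [{"tx":0,"ty":0,"tz":3,"rx":0,"ry":0,"rz":0,"gripper":-1},{"tx":0,"ty":0,"tz":3,"rx":0,"ry":0,"rz":0,"gripper":-1},{"tx":0,"ty":0,"tz":3,"rx":0,"ry":0,"rz":0,"gripper":-1},{"tx":0,"ty":0,"tz":2,"rx":0,"ry":0,"rz":0,"gripper":-1},{"tx":0,"ty":0,"tz":0,"rx":0,"ry":0,"rz":0,"gripper":-1}]}}

```text
clock: 10.2
eef_pos: [693.4, -263.8, 183.2]
tcp_rot: [-3.132, 0.0, 1.274]
contact_force: [0.3, 0.2, 0.2]
opening: 0.001
```

>>> {"op": "move_arm", "data": {"increments": [{"tx":0,"ty":-1,"tz":0,"rx":0,"ry":0,"rz":0,"gripper":-1},{"tx":0,"ty":-1,"tz":0,"rx":0,"ry":0,"rz":0,"gripper":-1},{"tx":0,"ty":-1,"tz":0,"rx":0,"ry":0,"rz":0,"gripper":-1},{"tx":0,"ty":-1,"tz":0,"rx":0,"ry":0,"rz":0,"gripper":-1},{"tx":0,"ty":-1,"tz":0,"rx":0,"ry":0,"rz":0,"gripper":-1},{"tx":0,"ty":-1,"tz":0,"rx":0,"ry":0,"rz":0,"gripper":-1}]}}

```text
clock: 10.8
eef_pos: [638.1, -247.0, 187.4]
tcp_rot: [-3.138, 0.001, 1.274]
contact_force: [0.9, -0.3, 0.8]
opening: 0.0
```

```bash
cat >> ck.py <<'E'
def bar(tag):
    rep(tag)
    for c in('side','top'):
        D=np.load(f'{c}{tag}.npy'); B=D[:,:1]*n_+D[:,2:]*u_+[7.7,0,77.1]; B[:,1]=D[:,1]
        k=(B[:,0]>-30)&(B[:,0]<100)&(abs(B[:,1])>63)&(abs(B[:,1])<83)&(B[:,2]>185)&(B[:,2]<215); m=np.median(B[k],0); print('bar',c,k.sum(),m.round(1),'angle',np.arctan2(m[2]-2-77,m[0]-30.5).round(3))
    s=r.sense(); t=Ro.from_euler('z',-EY).apply(s['eef_pos']-EO); print('tcp easel',t.round(1),s['contact_force'].round(1),s['clock'])
E
python3 -c "
from ck import *
bar('6')"
```

```text
bar side 62 [ 35.2 -73.4 205.6] angle 1.533
bar top 43 [ 34.8  74.2 205.7] angle 1.537
tcp easel [ 55.1   1.5 186.2] [ 0.6  0.8 -0.4] 10.9
```

The bar follows the finger and is now at about 1.53 rad. I continue slowly.

>>> {"op": "move_arm", "data": {"increments": [{"tx":0,"ty":-0.8,"tz":0,"rx":0,"ry":0,"rz":0,"gripper":-1},{"tx":0,"ty":-0.8,"tz":0,"rx":0,"ry":0,"rz":0,"gripper":-1},{"tx":0,"ty":-0.8,"tz":0,"rx":0,"ry":0,"rz":0,"gripper":-1},{"tx":0,"ty":-0.8,"tz":0,"rx":0,"ry":0,"rz":0,"gripper":-1},{"tx":0,"ty":-0.6,"tz":0,"rx":0,"ry":0,"rz":0,"gripper":-1},{"tx":0,"ty":-0.3,"tz":0,"rx":0,"ry":0,"rz":0,"gripper":-1},{"tx":0,"ty":0,"tz":0,"rx":0,"ry":0,"rz":0,"gripper":-1}]}}

```text
clock: 11.6
eef_pos: [598.9, -235.1, 186.0]
tcp_rot: [-3.136, 0.0, 1.274]
contact_force: [0.8, -0.2, 0.2]
opening: -0.003
```

```bash
python3 -c "
from ck import *
bar('7')"
```

```text
bar side 59 [ -5.6 -72.5 200.4] angle 1.86
bar top 39 [ -3.9  72.4 201.3] angle 1.845
tcp easel [ 15.9   1.5 186. ] [ 0.5 -0.8 -0.7] 11.7
```

Just short of contact; finishing in 1–2 mm steps.

>>> {"op": "move_arm", "data": {"increments": [{"tx":0,"ty":-0.2,"tz":0,"rx":0,"ry":0,"rz":0,"gripper":-1},{"tx":0,"ty":-0.2,"tz":0,"rx":0,"ry":0,"rz":0,"gripper":-1},{"tx":0,"ty":-0.1,"tz":0,"rx":0,"ry":0,"rz":0,"gripper":-1},{"tx":0,"ty":0,"tz":0,"rx":0,"ry":0,"rz":0,"gripper":-1}]}}

```text
clock: 12.1
eef_pos: [594.4, -233.7, 185.9]
tcp_rot: [-3.136, 0.0, 1.274]
contact_force: [0.1, -0.1, -0.2]
opening: -0.002
```

>>> {"op": "move_arm", "data": {"increments": [{"tx":0,"ty":-0.1,"tz":0,"rx":0,"ry":0,"rz":0,"gripper":-1},{"tx":0,"ty":-0.1,"tz":0,"rx":0,"ry":0,"rz":0,"gripper":-1},{"tx":0,"ty":0,"tz":0,"rx":0,"ry":0,"rz":0,"gripper":-1}]}}

```text
clock: 12.4
eef_pos: [592.5, -233.1, 186.0]
tcp_rot: [-3.136, 0.0, 1.274]
contact_force: [-0.1, -0.2, 0.2]
opening: 0.001
```

```bash
python3 -c "
from ck import *
bar('8')"
```

```text
bar side 59 [-10.8 -73.3 198.7] angle 1.904
bar top 38 [-10.2  72.8 199.6] angle 1.896
tcp easel [  8.7   1.5 185.9] [ 0.1 -0.2 -0.3] 12.5
```

>>> {"op": "move_arm", "data": {"increments": [{"tx":0,"ty":-0.1,"tz":0,"rx":0,"ry":0,"rz":0,"gripper":-1},{"tx":0,"ty":0,"tz":0,"rx":0,"ry":0,"rz":0,"gripper":-1}]}}

```text
clock: 12.7
eef_pos: [591.7, -232.8, 186.0]
tcp_rot: [-3.136, 0.0, 1.274]
contact_force: [0.8, 0.0, -0.6]
opening: -0.001
```

>>> {"op": "move_arm", "data": {"increments": [{"tx":0,"ty":-0.1,"tz":0,"rx":0,"ry":0,"rz":0,"gripper":-1},{"tx":0,"ty":0,"tz":0,"rx":0,"ry":0,"rz":0,"gripper":-1}]}}

```text
clock: 12.9
eef_pos: [590.9, -232.6, 186.0]
tcp_rot: [-3.136, 0.001, 1.274]
contact_force: [1.2, 0.4, 0.3]
opening: -0.001
```

>>> {"op": "move_arm", "data": {"increments": [{"tx":0,"ty":-0.1,"tz":0,"rx":0,"ry":0,"rz":0,"gripper":-1},{"tx":0,"ty":0,"tz":0,"rx":0,"ry":0,"rz":0,"gripper":-1}]}}

```text
clock: 13.1
eef_pos: [590.6, -232.5, 186.3]
tcp_rot: [-3.138, 0.001, 1.274]
contact_force: [5.9, -2.1, -1.5]
opening: -0.001
```

>>> {"op": "move_arm", "data": {"increments": [{"tx":0,"ty":-0.1,"tz":0,"rx":0,"ry":0,"rz":0,"gripper":-1},{"tx":0,"ty":0,"tz":0,"rx":0,"ry":0,"rz":0,"gripper":-1}]}}

```text
clock: 13.3
eef_pos: [590.4, -232.5, 186.6]
tcp_rot: [-3.14, 0.001, 1.274]
contact_force: [7.4, -2.2, -2.4]
opening: 0.003
```

```bash
python3 -c "
from ck import *
bar('9')"
```

```text
bar side 62 [-12.6 -72.2 198.3] angle 1.918
bar top 38 [-11.4  73.4 199.3] angle 1.906
tcp easel [  6.5   1.5 186.6] [ 7.4 -2.3 -2. ] 13.4
```

The bar is against the canvas (force step to 7 N, about 1.91 rad). I back off to the front and go up clear.

>>> {"op": "move_arm", "data": {"increments": [{"tx":0,"ty":0.5,"tz":0,"rx":0,"ry":0,"rz":0,"gripper":-1},{"tx":0,"ty":2,"tz":0,"rx":0,"ry":0,"rz":0,"gripper":-1},{"tx":0,"ty":3,"tz":0,"rx":0,"ry":0,"rz":0,"gripper":-1},{"tx":0,"ty":2,"tz":-2,"rx":0,"ry":0,"rz":0,"gripper":-1},{"tx":0,"ty":0,"tz":-4,"rx":0,"ry":0,"rz":0,"gripper":-1},{"tx":0,"ty":0,"tz":-4,"rx":0,"ry":0,"rz":0,"gripper":-1},{"tx":0,"ty":0,"tz":-2,"rx":0,"ry":0,"rz":0,"gripper":-1},{"tx":0,"ty":0,"tz":0,"rx":0,"ry":0,"rz":0,"gripper":-1}]}}

```text
clock: 14.2
eef_pos: [662.3, -254.5, 309.4]
tcp_rot: [-3.14, 0.001, 1.274]
contact_force: [-0.1, -0.5, -0.2]
opening: 0.004
```

```bash
python3 -c "
from ck import *
bar('a'); meas('b')"
```

```text
bar side 101 [-12.7 -66.7 198.4] angle 1.918
bar top 77 [-11.  -64.2 198.4] angle 1.906
tcp easel [ 80.    1.6 305.1] [-0.5  0.5 -0.4] 14.3
tcp n,y,h 128.0 1.6 89.8 clock 14.4
side lo 407 [[-24.5, -58.8, 17.5], [-11.6, -48.4, 41.9], [7.4, 37.0, 58.7]]
side hi 720 [[-8.6, -58.2, 133.6], [-0.7, -12.8, 150.4], [7.3, 55.9, 152.2]]
top lo 186 [[-24.6, -38.3, 17.2], [-19.5, 1.3, 42.1], [4.7, 62.5, 56.0]]
top hi 552 [[-7.0, -53.9, 139.8], [0.8, 3.6, 150.5], [8.8, 60.7, 152.8]]
```

View pics/bothb.png

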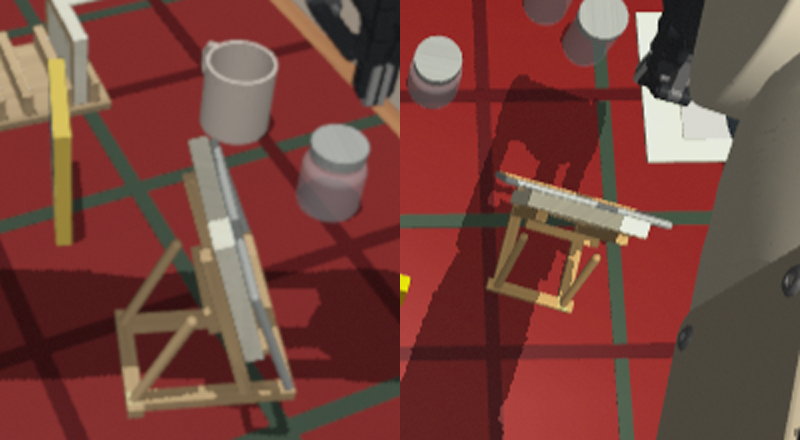

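The canvas leans flat on the easel, the keeper lies on its front, the arm is clear, and the jar, mug and low canvas are in place. Handing in.

```bash
python3 -c "
from rig import r
print(r.sign_off())"
```

```text
the job is handed in; nothing more can be done
None
```

The job is done and handed in at about 14.4 s of the 56 s allowed; the sign-off gave no verdict. I took the tall white canvas from the near rack slot and stood it on the ledge, picture out. I released it with the keeper still open at about 1.2 rad, then pushed the keeper back until the force stepped up to 7 N.

- **Canvas:** in the last check it leaned flat, with depth error within about 1 mm, its top edge 150 mm up the slope as expected, and about 2 mm off centre sideways.
- **Keeper:** the side camera gave 1.918 rad and the top camera 1.906 rad, both above the 1.85 needed. The two cameras disagreed by 1–3 mm throughout, roughly within the stated calibration error.
- **Rest of the scene:** the jar, mug and low canvas looked unmoved in the pictures, though I did not measure them again. The arm was clear of everything and read about zero force.

The first move call was refused because its rows left out some fields; nothing moved, and I sent it again with every field filled in.

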